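# Drift the pin out of the printed bracket

## Task

Take the orange drift punch from its wooden stand by its grip and, feeling for the bore with its loose shank and never forcing it, push the steel pin gently down through the red bracket on the press-out stand until it drops out below into the blue catch tray. Then set the drift back in its stand, upright with its guard resting on the wood. Push the pin only with the drift, and leave the other things on the table alone.

Things in the scene. Friction and masses are not known exactly. Their poses are not given: they have to be found in the camera images.
- press: press-out stand, fixed: base 100 x 130 x 6 mm, two cheeks, and across them a red printed bracket 50 x 104 x 31 mm (x, y, z), its underside 70 mm above the table, with a square brass guide plate 44 x 44 x 5 mm on top (top face at 106 mm). The bracket sits on rubber and gives 1 mm per 4 N pressed down. Below it a blue catch tray, 68 x 66 mm inside, rim at 28 mm. Origin: on the table under the bore's axis; z up, y along the bracket
- bore_mouth (a point): centre, at the top face of the brass guide plate, of the vertical through bore: a sharp-edged 13 mm hole through the 5 mm brass plate, then 15.5 mm across through the 31 mm bracket, open below over the catch tray. A spring in the lowest 12 mm of the bore grips the pin
- tray_floor (a point): middle of the catch tray's floor, about 9 mm above the table, straight below the bore
- pin: steel dowel pin, 14 mm across, 26 mm long, upright in the bracket's bore, its top 7 to 9 mm below the mouth. Tight: it takes roughly 8 to 18 N to slide it down, different each time, and it falls free once its top is about 34 mm below the mouth (and the bracket gives a little meanwhile). Origin: centre of its lower end; z along it
- pin_center (a point): middle of the pin's length, on its axis
- drift: drift punch, 160 g, standing upright in its stand: orange round grip 22 mm across (z = 6 to 66 mm), black round hand guard 44 mm across (z = 0 to 6 mm), and below it a loose steel shank 10 mm across that ends in a flat tip 80 mm below the guard. Origin: on the grip's axis at the guard's underside; z up along the grip
- drift_root (a point): where the shank enters the guard (the drift's origin). The shank is worn loose and leans 0.03 to 0.085 rad, so its tip is 3 to 7 mm off the grip's axis. The direction and size of the lean differ each time, are not in any reading, and stays as it is unless pushed (about 4 N sideways at the tip)
- stand: wooden stand of the drift, fixed: plate 80 x 80 x 12 mm on four corner legs, top at 112 mm, with a 24 mm hole in the middle; the guard rests on the plate, the shank hangs through the hole. Origin: on the table below the hole
- stand_hole (a point): centre of the hole at the top face of the stand's plate
- tape_roll: roll of red tape lying flat, 60 mm across, 22 mm high. Bystander; origin in or under its middle
- tape_measure: yellow tape measure, 62 x 58 x 34 mm. Bystander; origin in or under its middle
- screwdriver: screwdriver lying on the table. Bystander; origin in or under its middle
- wrench: spanner lying on the table. Bystander; origin in or under its middle
- spare_bracket: loose spare red printed bracket, 50 x 104 x 31 mm, its own bore empty; not the one to work on. Bystander; origin in or under its middle
- pin_tray: grey open tray, 100 x 140 x 30 mm, with two pins already removed; not where this pin goes. Bystander; origin in or under its middle
There are look-alikes about, which are no part of the job. There is more than one size of the press; the one meant has the size given above. Of the things that look like the drift, the smaller one is meant.

How it is judged:
On the way, in this order (a step that is already met when the one before it is completed fails the run):
1. the drift has been lifted clear of its stand, upright (height (world z) of drift above 0.17 m and horizontal distance between drift and stand_hole above 0.04 m and angle between drift's own z axis and vertical below 0.35 rad), for 0.1 s.
2. the pin has been pushed out below with the drift still standing in the bore (x of pin_center in the frame of press between -0.036 and 0.036 m and y of pin_center in the frame of press between -0.035 and 0.035 m and z of pin_center in the frame of press below 0.034 m and horizontal distance between drift and bore_mouth below 0.016 m and height (world z) of drift below 0.16 m), for 0.1 s.
At the end, for the whole second after the job is handed in: the pin lies or stands at rest in the catch tray under the bracket (its middle within the tray and less than 34 mm above the table), and the drift is back in its stand at rest: its axis within 10 mm of the hole's centre, guard on the plate (within 6 mm), upright within 0.1 rad (x of pin_center in the frame of press between -0.036 and 0.036 m and y of pin_center in the frame of press between -0.035 and 0.035 m and z of pin_center in the frame of press below 0.034 m and linear speed of each of pin, drift below 0.02 m/s and horizontal distance between drift and stand_hole below 0.01 m and height (world z) of drift between 0.106 and 0.118 m and angle between drift's own z axis and vertical below 0.1 rad); the robot touches nothing.
It fails at once if the drift is forced against the bracket or its stand: more than 25 N (contact force between drift and press above 25 N).
It fails at once if the drift is forced against the pin: more than 25 N (contact force between drift and pin above 25 N).
It fails at once if the fingers touch the pin instead of the drift doing so (contact force between the fingers and pin above 0.5 N).
It fails at once if a bystander is displaced by more than 30 mm (distance of any of tape_roll, tape_measure, screwdriver, wrench, spare_bracket, pin_tray from where it was at the start of the episode above 0.03 m).
It also fails if it takes over 64 s, if anything falls off the work surface, if the arm or the gripper's body presses on something with over 40 N, if the wrist force passes 120 N, or if a joint passes its speed limit or range.

## Robot

A 6-joint arm with a two-finger parallel gripper is mounted at the origin on the work surface. World frame = base frame: x ahead of the robot, y to its left, z up, the work surface at z = 0. Lengths are in m, angles in rad, forces in N, time in s.
With the tool pointing down it reaches from about 0.35 to 0.975 m from the base axis. Payload 4.9 kg.
Tool frame: the origin (TCP) lies on the centre line of the jaws, within the pads' length; the fingertips stand ctrl.tcp_to_tips ahead of it and the grasp point (between the pads) lies 3 mm ahead of it (ctrl.tcp_to_tips is the distance from the TCP to the fingertips, in m); z points along the fingers, y is the direction in which the jaws open and shut (so a half turn about z gives the same grasp; the last joint's range is limited). The gripper opens to 85 mm and grips with 20 to 120 N. Pads are 22 mm wide; open, the fingers measure 114 mm over their backs; the gripper's body (76 mm by 85 mm) begins 54 mm behind the grasp point. The pads swing forward as they close: fully open they stand 13 mm farther back than shut.
Start: joints at [-1.347, 0.053, 1.613, -0, 1.476, -0.119], TCP at [0.21, -0.589, 0.222] pointing down, gripper open.
Joint ranges: [-3.01, 3.01], [-1.01, 2.22], [0.06, 2.58], [-1.02, 4.17], [0.09, 2.62], [-3.14, 3.14]. Speed limits (rad/s): [2.57, 2.57, 3.14, 3.14, 3.14, 3.14].

## Interface

Orientations are given as a rotation vector (axis times angle).
In Python, from station import ctrl, vision gives the robot as it stands.
- The arm moves only by the tool jog_arm, never from a script. Its argument "deltas" is a list of rows, each a list of 7 numbers: the turn, a rotation vector about the tool's x, y, z in rad, then the shift along the tool's x, y, z in cm, then the opening, from 0 (shut) to 1 (fully open). A call has 1 to 12 rows; each row shifts and turns the commanded pose from where the row before left it, along the tool's axes as they then stand; what a row does not reach is not made up. A row lasts 1/12 s, in which the tool goes at most 41.7 mm and 7.16 degrees, less where a joint would pass 70% of its speed; a pose out of reach is approached as far as the arm can. A call with a gripper value outside its range is refused whole. The fingers move at their own pace and stop on an object; "grip_force" is the grip in N (left out, the last holds). Time passes only in rows, so rows that do not move let the fingers close. It gives the time, the measured TCP pose, the force and the opening at its end, in the units of the state.
- ctrl.get_obs(): the state, without advancing time (a new reading comes with each control period).
- vision.get_image(name): name is "scene" or "top" or "wrist"; returns (picture, depth): 400x640x3 uint8, red, green, blue; 400x640 float32, m along the optical axis (not along the pixel's ray), 0 where there is no reading.
- vision.calibration(name): a dict with "fx", "fy", "cx", "cy" (pixels), "rvec" (rotation vector, rad) and "tvec" (3), from world to camera coordinates, as OpenCV has them; the wrist camera has in their place "hand_eye" (4x4, takes a point from camera to tool coordinates, whose origin is the TCP and whose axes are the flange's). Camera axes: x right, y down, z forward; pixel columns grow to the right and rows downward; lengths in m; the calibration is good to about 2 mm. A picture is of the moment at which its call begins: read the wrist's pose just before it. calibration takes no time and is no camera call.
- ctrl.finish_job(): hands the job in, once; it reports no verdict.
The state is a dict: "t": time; "q": joint angles; "dq": joint speeds; "effort": joint torques, N m; "tool_pos": TCP position; "tool_rot": TCP orientation; "contact_force": force on the tool from outside, world axes, zero at the start; "wrist_torque": the same for the moment, N m; "opening": finger opening in m.
Only numpy, scipy, OpenCV 4.12 (cv2) and the standard library are available. Lean on these libraries where they do the work, as an engineer would, in place of code of your own. Each camera call takes 0.05 s, during which the arm holds its last target. There are 200 camera calls.

## Working session

There is one attempt and no reset: what is moved stays moved. The work goes in short steps, Python scripts to look and compute and a tool call to move; the robot and the scene stay as the last step left them, time stands still between calls to the robot, and variables do not carry over. Pictures are saved under pics/ and viewed, about 8 in all and at most 12, crops included, and the job is handed in when it is done.

Besides the shell and the picture viewer there is one more tool, called by a JSON object that holds its "name" and its "arguments". jog_arm: Moves the arm, as the interface text tells. Its arguments: {"type":"object","properties":{"deltas":{"type":"array"},"grip_force":{"type":"number"}},"required":["deltas"]}

```bash
mkdir -p pics; ls
cat > h.py <<'E'
import numpy as np, cv2
from station import ctrl, vision
from scipy.spatial.transform import Rotation as R
def cam(n, obs=None):
    c=vision.calibration(n); K=np.array([[c['fx'],0,c['cx']],[0,c['fy'],c['cy']],[0,0,1]])
    if 'hand_eye' in c:
        o=obs or ctrl.get_obs(); T=np.eye(4); T[:3,:3]=R.from_rotvec(o['tool_rot']).as_matrix(); T[:3,3]=o['tool_pos']
        T=T@np.array(c['hand_eye'])
    else:
        T=np.eye(4); T[:3,:3]=R.from_rotvec(np.ravel(c['rvec'])).as_matrix(); T[:3,3]=np.ravel(c['tvec']); T=np.linalg.inv(T)
    return K,T   # T camera->world
def ray(KT,uv,z):
    K,T=KT; d=T[:3,:3]@np.linalg.inv(K)@np.array([*uv,1.]); o=T[:3,3]
    return o+d*(z-o[2])/d[2]
def pts(KT,depth):
    K,T=KT; v,u=np.mgrid[:400,:640]; p=np.stack([u,v,np.ones_like(u)],-1)@np.linalg.inv(K).T*depth[...,None]
    return p@T[:3,:3].T+T[:3,3]
def proj(KT,p):
    K,T=KT; q=np.linalg.inv(T)@np.append(p,1); q=K@q[:3]; return q[:2]/q[2]
def save(n,im): cv2.imwrite('pics/'+n+'.png',cv2.cvtColor(im,cv2.COLOR_RGB2BGR))
E
python3 - <<'E'
from h import *
print(ctrl.get_obs(), ctrl.tcp_to_tips)
for n in ['scene','top']:
    KT=cam(n); im,d=vision.get_image(n); np.savez(n,im=im,d=d); print(n,KT)
    save(n+'0',im)
E
```

```text
pics
{'t': 0.0, 'q': array([-1.34700176e+00,  5.33802124e-02,  1.61432181e+00,  1.32196424e-05,
        1.47599595e+00, -1.19011893e-01]), 'dq': array([-0.00023724, -0.00040957, -0.00127177,  0.00070409,  0.00155038,
       -0.0001275 ]), 'effort': array([ 1.74127992e-03, -3.93678653e+01, -3.70177746e+01, -3.31151682e-05,
        6.99217970e-03,  1.71772604e-05]), 'tool_pos': array([ 0.20993326, -0.58799414,  0.22073195]), 'tool_rot': array([-3.09348503e+00, -5.35485650e-01,  1.52436556e-04]), 'contact_force': array([-0.06349077, -0.36258641, -0.23159721]), 'wrist_torque': array([ 0.00664943,  0.01786912, -0.01945147]), 'opening': 0.08533053049954142} 0.022
scene (array([[516.74301137,   0.        , 328.01900642],
       [  0.        , 516.74301137, 197.05305551],
       [  0.        ,   0.        ,   1.        ]]), array([[-0.30202921,  0.74718359, -0.59202622,  1.33627349],
       [ 0.95329108,  0.23424633, -0.1906955 ,  0.24595367],
       [-0.00380458, -0.62196892, -0.78303268,  1.1367666 ],
       [ 0.        ,  0.        ,  0.        ,  1.        ]]))
top (array([[507.28393865,   0.        , 322.02274956],
       [  0.        , 507.28393865, 197.3192484 ],
       [  0.        ,   0.        ,   1.        ]]), array([[-0.02118494, -0.97198278,  0.23409545,  0.2816498 ],
       [-0.99976317,  0.01942932, -0.00980353,  0.01290157],
       [ 0.00498055, -0.23424769, -0.97216419,  1.32502262],
       [ 0.        ,  0.        ,  0.        ,  1.        ]]))
```

View pics/top0.png

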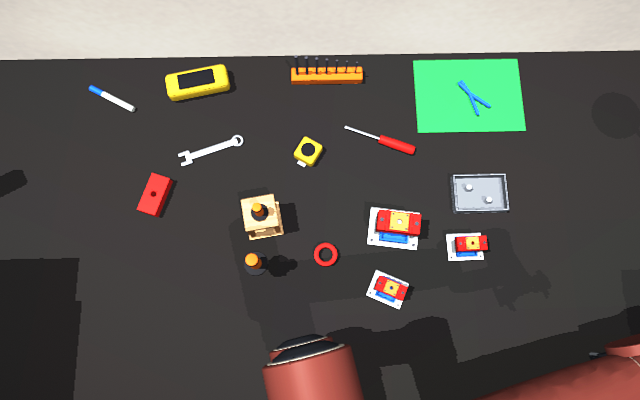

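View pics/scene0.png

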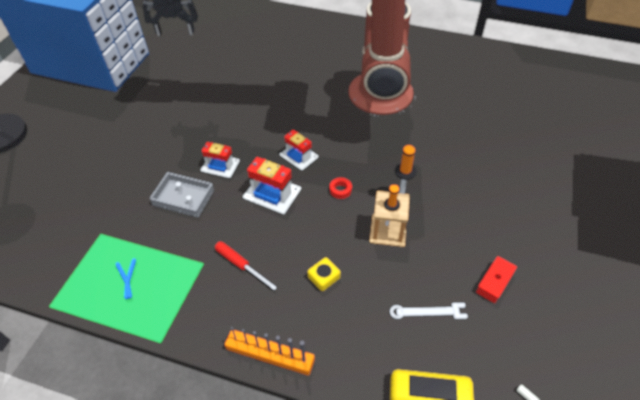

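Candidates, by top-image pixel. Drift: the one in the stand (259,208) or the loose one on the table (252,261). Press: large (398,225), small (467,245) or small tilted (389,290). Spare bracket: (154,194). I'll measure their sizes next.

Run:
```python
from h import *
KT=cam('top'); f=np.load('top.npz'); im,d=f['im'],f['d']; P=pts(KT,d); hsv=cv2.cvtColor(im,cv2.COLOR_RGB2HSV)
def blobs(name,m,box):
    M=np.zeros((400,640),np.uint8); u0,v0,u1,v1=box; M[v0:v1,u0:u1]=m[v0:v1,u0:u1]*255
    n,l,s,c=cv2.connectedComponentsWithStats(M)
    for i in range(1,n):
        if s[i,4]<25: continue
        z=P[...,2][l==i]; z=np.percentile(z,[10,50,90])
        r=cv2.minAreaRect(np.argwhere(l==i)[:,::-1].astype(np.float32)); bx=cv2.boxPoints(r)
        w=np.array([ray(KT,b,z[1]) for b in bx]); 
        print(name,c[i].round(1),s[i,4],'z',z.round(3),'ctr',ray(KT,r[0],z[1])[:2].round(4),'sides',np.linalg.norm(w[1]-w[0]).round(3),np.linalg.norm(w[2]-w[1]).round(3),'dir',(w[1]-w[0])[:2].round(3))
H,S,V=[hsv[...,i].astype(int) for i in range(3)]
big=(360,195,500,315)
blobs('brass',(H>14)&(H<32)&(S>80)&(V>120),big)
blobs('red',((H<8)|(H>172))&(S>150)&(V>80),big)
blobs('white',(S<60)&(V>150),big)
blobs('orange',(H>6)&(H<18)&(S>200)&(V>120),(230,185,300,285))
blobs('wood',(H>8)&(H<28)&(S>40)&(S<180)&(V>120),(230,185,300,285))
a=cv2.resize(im[185:310,225:345],None,fx=4,fy=4,interpolation=cv2.INTER_CUBIC); b=cv2.resize(im[195:320,360:500],None,fx=4,fy=4,interpolation=cv2.INTER_CUBIC)
save('crop1',cv2.resize(np.hstack([a,b]),(800,385)))
```

```text
brass [398.9 220.9] 301 z [0.101 0.104 0.107] ctr [ 0.5125 -0.187 ] sides 0.045 0.047 dir [ 0.044 -0.008]
brass [472.3 242.4] 148 z [0.068 0.072 0.076] ctr [ 0.4601 -0.3713] sides 0.032 0.031 dir [ 0.003 -0.032]
brass [391.  287.3] 153 z [0.069 0.072 0.075] ctr [ 0.3542 -0.163 ] sides 0.031 0.031 dir [ 0.028 -0.013]
red [398.2 223.2] 557 z [0.089 0.099 0.103] ctr [ 0.5099 -0.186 ] sides 0.055 0.109 dir [ 0.054 -0.009]
red [470.6 243.5] 278 z [0.056 0.069 0.072] ctr [ 0.4588 -0.3692] sides 0.081 0.037 dir [ 0.005 -0.081]
red [380.8 283.8] 132 z [0.061 0.068 0.072] ctr [ 0.3611 -0.1466] sides 0.036 0.04 dir [ 0.032 -0.015]
red [400.7 292.3] 121 z [0.065 0.069 0.072] ctr [ 0.3428 -0.1857] sides 0.035 0.025 dir [ 0.032 -0.016]
white [477.  202.5] 711 z [-0.002  0.003  0.027] ctr [ 0.5775 -0.4153] sides 0.118 0.041 dir [-0.002 -0.118]
white [385.8 234.3] 623 z [-0.     0.004  0.009] ctr [ 0.5124 -0.1869] sides 0.102 0.135 dir [ 0.101 -0.017]
white [404.3 211.2] 52 z [-0.004  0.002  0.008] ctr [ 0.5576 -0.2195] sides 0.005 0.078 dir [ 0.005 -0.001]
white [460.2 247.6] 433 z [-0.002  0.002  0.01 ] ctr [ 0.4605 -0.3714] sides 0.096 0.072 dir [ 0.003 -0.096]
white [383.7 289.4] 419 z [-0.003  0.002  0.006] ctr [ 0.3541 -0.1634] sides 0.072 0.095 dir [ 0.065 -0.031]
orange [259.2 212.1] 36 z [0.132 0.152 0.175] ctr [0.5317 0.1502] sides 0.019 0.016 dir [ 0.009 -0.016]
wood [263.5 217.4] 888 z [0.003 0.108 0.114] ctr [0.5297 0.1498] sides 0.093 0.106 dir [ 0.014 -0.092]
wood [249.6 260.7] 57 z [0.188 0.191 0.193] ctr [0.4119 0.1663] sides 0.014 0.021 dir [ 0.01 -0.01]
```

View pics/crop1.png

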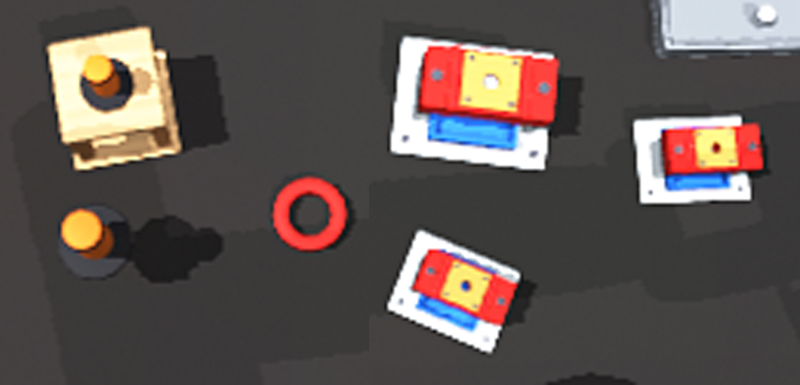

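The large press matches on every size I measured: 44 mm brass plate at z≈0.105 and a base of about 102x135 mm. Both small presses have 31 mm plates at z≈0.072. The drift in the stand, at about (0.53,0.15), is the smaller of the two; the loose one tops out at 0.19 from the table and has a bigger guard. I'll hover over the stand.

{"name": "jog_arm", "arguments": {"deltas": [[0,0,0.086,0,0,-3.5,1],[0,0,0.086,0,0,-3.5,1],[0,0,0.086,0,0,-3.5,1],[0,0,0.086,0,0,-3.5,1],[0,0,0,1.6,-3.7,0,1],[0,0,0,1.6,-3.7,0,1],[0,0,0,1.6,-3.7,0,1],[0,0,0,1.6,-3.7,0,1],[0,0,0,1.6,-3.7,0,1],[0,0,0,1.6,-3.7,0,1],[0,0,0,1.6,-3.7,0,1],[0,0,0,1.6,-3.7,0,1]]}}

```text
t: 1.1
tool_pos: [0.3386, -0.2908, 0.3615]
tool_rot: [-3.141, 0.003, 0.0]
contact_force: [-0.2, 1.0, 0.4]
opening: 0.0855
```

{"name": "jog_arm", "arguments": {"deltas": [[0,0,0,1.6,-3.7,0,1],[0,0,0,1.6,-3.7,0,1],[0,0,0,1.6,-3.7,0,1],[0,0,0,1.6,-3.7,0,1],[0,0,0,1.6,-3.7,0,1],[0,0,0,1.6,-3.7,0,1],[0,0,0,1.6,-3.7,0,1],[0,0,0,1.6,-3.7,0,1],[0,0,0,1.6,-3.7,0,1],[0,0,0,1.0,-3.0,0,1],[0,0,0,0.6,-0.7,0,1],[0,0,0,0,0,0,1]]}}

```text
t: 2.1
tool_pos: [0.4991, 0.0787, 0.361]
tool_rot: [3.142, 0.004, -0.003]
contact_force: [-0.8, -0.0, 0.0]
opening: 0.0855
```

Run:
```python
from h import *
o=ctrl.get_obs(); print(o['t'],o['tool_pos'],o['tool_rot'],o['q']); print(np.round(vision.calibration('wrist')['hand_eye'],4))
KT=cam('wrist',o); im,d=vision.get_image('wrist'); np.savez('w1',im=im,d=d); save('w1',im)
print(proj(KT,[.5315,.15,.178]),proj(KT,[.53,.15,.112]))
```

```text
2.1 [0.49912757 0.07869119 0.36100138] [ 3.14150058e+00  3.82869972e-03 -2.90547350e-03] [ 9.03454712e-03 -2.77973800e-01  1.69026294e+00 -7.49019337e-05
  1.73115388e+00  1.57738149e+00]
[[-4.000e-04 -9.626e-01 -2.711e-01  6.910e-02]
 [ 1.000e+00 -3.000e-04 -5.000e-04  1.500e-03]
 [ 4.000e-04 -2.711e-01  9.626e-01 -1.523e-01]
 [ 0.000e+00  0.000e+00  0.000e+00  1.000e+00]]
[250.85467334 142.77000996] [262.73110208 137.83005425]
```

View pics/w1.png

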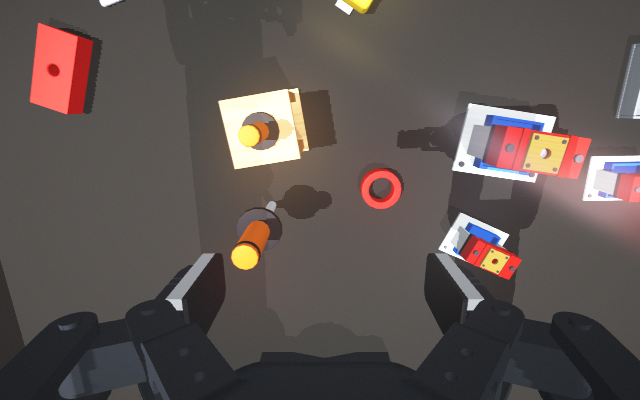

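The wrist view shows the drift in the stand (grip top near (250,135), plate about (260,130)), the big loose drift at (250,240), and the brass plate with its hole near (546,153). Next I'll refine the positions.

```bash
cat > m.py <<'E'
from h import *
o=ctrl.get_obs()
KT=cam('wrist',o); f=np.load('w1.npz'); im,d=f['im'],f['d']
P=pts(KT,d); hsv=cv2.cvtColor(im,cv2.COLOR_RGB2HSV); H,S,V=[hsv[...,i].astype(int) for i in range(3)]
box=np.zeros((400,640),bool); box[80:180,205:315]=1
def rep(n,m,z):
    m=(m&box).astype(np.uint8); N,l,s,c=cv2.connectedComponentsWithStats(m); i=1+np.argmax(s[1:,4]); q=np.argwhere(l==i)[:,::-1].astype(np.float32)
    r=cv2.minAreaRect(q); w=[ray(KT,b,z) for b in cv2.boxPoints(r)]; print(n,s[i,4],c[i].round(1),'z',np.nanmedian(P[...,2][l==i]).round(4),'cen',ray(KT,c[i],z)[:2].round(4),'rect',ray(KT,r[0],z)[:2].round(4),np.linalg.norm(w[0]-w[1]).round(4),np.linalg.norm(w[2]-w[1]).round(4))
zz=P[...,2]
rep('plate z~.112',(zz>.095)&(zz<.125),.113)
rep('top',(zz>.168)&(zz<.2)&(V>100),.178)
rep('topbright',(H>14)&(H<28)&(S>180)&(V>200),.178)
rep('guard',(V<90)&(zz>.1),.118)
box[:]=0; box[100:190,490:600]=1
rep('brass',(H>12)&(H<30)&(S>100)&(V>90),.106)
b=cv2.resize(im[80:180,205:315],None,fx=4,fy=4); a=cv2.resize(im[110:210,490:600],None,fx=4,fy=4); 
g=cv2.cvtColor(im,cv2.COLOR_RGB2GRAY); print(g[140:170,535:558:2])
E
python3 m.py
```

```text
plate z~.112 4274 [260.8 127.7] z 0.1128 cen [0.5415 0.1499] rect [0.54   0.1521] 0.0809 0.0804
top 420 [248.8 135.1] z 0.1784 cen [0.5388 0.15  ] rect [0.5386 0.1501] 0.0219 0.0213
topbright 5 [255. 128.] z 0.1778 cen [0.5456 0.1436] rect [0.5456 0.1436] 0.0 0.0053
guard 1 [220.  80.] z 0.5134 cen [0.5937 0.1915] rect [0.5937 0.1915] 0.0 0.0
brass 1021 [547. 150.] z 0.1066 cen [ 0.5147 -0.1927] rect [ 0.5144 -0.1906] 0.0432 0.0467
[[215 212 211 210 210 211 211 213 215 218 218 217]
 [217 218 217 214 211 210 210 211 209 212 211 214]
 [214 216 216 217 217 216 214 212 211 210 209 210]
 [215 213 212 212 214 216 217 216 217 215 212 211]
 [218 216 216 214 213 212 212 214 216 215 217 217]
 [215 217 217 216 216 216 215 212 212 212 214 216]
 [212 213 215 217 217 217 217 216 217 216 214 212]
 [216 213 212 211 212 214 215 216 217 217 217 217]
 [216 215 215 216 214 178 176 212 212 214 216 217]
 [216 216 216 215 236 197 105 162 212 210 211 212]
 [218 217 217 221 245 244 100 126 215 214 213 212]
 [216 216 217 236 244 221 100 122 198 216 216 215]
 [215 214 214 242 245 220 108 123 190 216 216 214]
 
[... 166 characters left out ...]
218 220 151 132 156 212 212 213 214]
 [216 218 218 219 196 128 142 205 217 217 214 214]
 [214 214 216 215 158 150 189 219 220 218 218 217]
 [218 216 216 214 213 208 215 217 217 219 219 219]
 [218 218 218 218 218 216 214 214 214 215 216 218]
 [218 217 217 217 219 218 218 217 216 215 214 215]
 [217 219 218 219 218 217 218 218 217 217 217 218]
 [215 217 217 217 219 219 219 217 215 215 218 217]
 [219 215 216 215 214 215 218 220 219 219 219 215]
 [220 220 218 220 219 216 214 214 215 217 218 219]
 [219 219 219 220 220 220 219 218 215 215 214 217]
 [218 217 218 220 219 220 219 219 219 199 197 217]
 [218 217 219 217 217 217 219 220 219 163 157 209]
 [216 217 217 217 219 218 217 217 217 148 158 194]]
```

{"name": "jog_arm", "arguments": {"deltas": [[0,0,0,0.2,3.4,1,1],[0,0,0,0.2,3.4,1,1],[0,0,0,0.2,3.4,1,1],[0,0,0,0.2,3.4,1,1],[0,0,0,0.2,3.4,1,1],[0,0,0,0.2,3.4,1,1],[0,0,0,0.2,3.4,1,1],[0,0,0,0.1,3.1,1,1],[0,0,0,0,0,0,1],[0,0,0,0,0,0,1]]}}

```text
t: 2.98
tool_pos: [0.5118, -0.1945, 0.2809]
tool_rot: [-3.141, 0.01, 0.004]
contact_force: [-0.1, 0.3, -0.6]
opening: 0.0858
```

```bash
cat > m2.py <<'E'
from h import *
o=ctrl.get_obs(); print(o['t'],o['tool_pos'],o['tool_rot'])
KT=cam('wrist',o); im,d=vision.get_image('wrist'); np.savez('w2',im=im,d=d)
P=pts(KT,d); hsv=cv2.cvtColor(im,cv2.COLOR_RGB2HSV); H,S,V=[hsv[...,i].astype(int) for i in range(3)]
m=((H>12)&(H<32)&(S>100)&(V>90)).astype(np.uint8)
N,l,s,c=cv2.connectedComponentsWithStats(m); i=1+np.argmin([np.linalg.norm(c[k]-proj(KT,[.514,-.188,.106]))+(1e4 if s[k,4]<500 else 0) for k in range(1,N)])
cs,hi=cv2.findContours((l==i).astype(np.uint8),cv2.RETR_CCOMP,cv2.CHAIN_APPROX_NONE)
for c_,h_ in zip(cs,hi[0]):
    if len(c_)<15: continue
    w=np.array([ray(KT,p,.106)[:2] for p in c_[:,0]]).astype(np.float32)
    r=cv2.minAreaRect(w); e=cv2.fitEllipse(w)
    print('hole' if h_[3]>=0 else 'outer',len(c_),'rect',np.round(r[0],4),np.round(r[1],4),round(r[2],1),'ell',np.round(e[0],4),np.round(e[1],4), 'z',np.median(P[...,2][l==i]))
v=proj(KT,[.514,-.19,.106]).astype(int); print(v)
a=cv2.resize(im[max(0,v[1]-60):v[1]+60,v[0]-80:v[0]+80],None,fx=4,fy=4,interpolation=cv2.INTER_CUBIC); save('w2',a)
E
python3 m2.py
```

```text
2.9833 [ 0.51177231 -0.19454246  0.2808727 ] [-3.14055605  0.01030881  0.00363859]
outer 391 rect [0.5503 0.0779] [0.0761 0.0858] 9.4 ell [0.5469 0.0762] [0.0783 0.0949] z 0.010382578112727858
hole 163 rect [0.5462 0.0914] [0.0457 0.0383] 10.5 ell [0.5455 0.0916] [0.0425 0.0493] z 0.010382578112727858
[318 174]
```

View pics/w2.png

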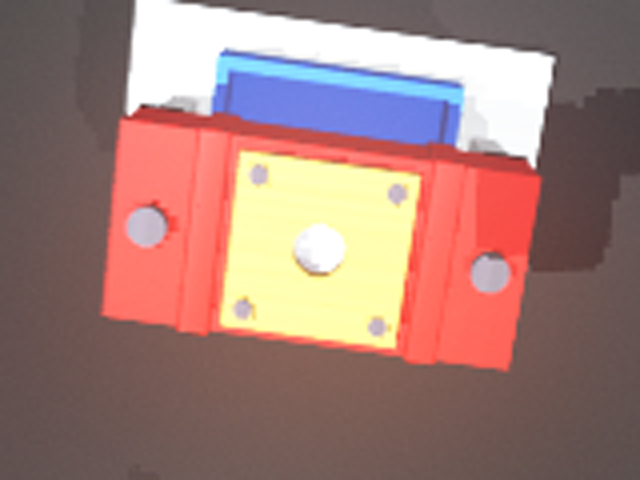

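The crop is centred on the brass plate, with the white bore at about (317.7,176) in the full image. My colour mask missed the overexposed brass, so I'll redo it.

```bash
cat > m3.py <<'E'
from h import *
o=ctrl.get_obs()
KT=cam('wrist',o); f=np.load('w2.npz'); im,d=f['im'],f['d']; P=pts(KT,d)
hsv=cv2.cvtColor(im,cv2.COLOR_RGB2HSV); H,S,V=[hsv[...,i].astype(int) for i in range(3)]
print(hsv[165,310],hsv[176,318],P[165,310],P[176,318])
r0=hsv[165,310].astype(int); m=((abs(H-r0[0])<6)&(S>50)&(V>180)); m[:130]=0; m[215:]=0
def ctr(m,z):
    N,l,s,c=cv2.connectedComponentsWithStats(m.astype(np.uint8)); i=1+np.argmax(s[1:,4])
    cs,hi=cv2.findContours((l==i).astype(np.uint8),cv2.RETR_CCOMP,cv2.CHAIN_APPROX_NONE)
    for c_,h_ in zip(cs,hi[0]):
        if len(c_)<15: continue
        w=np.array([ray(KT,p,z)[:2] for p in c_[:,0]]); b=w.mean(0); r=cv2.minAreaRect(((w-b)*1000).astype(np.float32)); mom=cv2.moments(c_)
        print('hole' if h_[3]>=0 else 'outer',len(c_),(b+np.array(r[0])/1000).round(4),np.round(r[1:2],1),round(r[2],1),ray(KT,(mom['m10']/mom['m00'],mom['m01']/mom['m00']),z)[:2].round(4))
ctr(m,.106)
wm=(S<40)&(V>150); wm[:160]=0; wm[195:]=0; wm[:,:295]=0; wm[:,340:]=0; ctr(wm,.106)
E
python3 m3.py
```

```text
[ 30  75 255] [  0   0 255] [ 0.52451031 -0.18057365  0.10716031] [ 0.51185971 -0.18812919  0.09931792]
outer 171 [ 0.5129 -0.1875] [[44.1 44.2]] 81.8 [ 0.5134 -0.1876]
hole 18 [ 0.4934 -0.2024] [[6.6 5.8]] 44.0 [ 0.4936 -0.2024]
hole 20 [ 0.4977 -0.1688] [[7.2 6.6]] 43.3 [ 0.498  -0.1686]
hole 39 [ 0.513  -0.1875] [[13.4 14.2]] 44.9 [ 0.5131 -0.1875]
hole 17 [ 0.5274 -0.2073] [[5.6 6.3]] 45.1 [ 0.5271 -0.2071]
hole 18 [ 0.5322 -0.1733] [[6.2 6.3]] 44.2 [ 0.5321 -0.1731]
outer 32 [ 0.5137 -0.1878] [[10.9 11.1]] 89.6 [ 0.5137 -0.1878]
```

{"name": "jog_arm", "arguments": {"deltas": [[0,0,0,0.2,-3.5,0,1],[0,0,0,0.3,-3.5,0,1],[0,0,0,0.3,-3.5,0,1],[0,0,0,0.3,-3.5,0,1],[0,0,0,0.3,-3.5,0,1],[0,0,0,0.3,-3.5,0,1],[0,0,0,0.3,-3.5,0,1],[0,0,0,0.3,-3.5,0,1],[0,0,0,0.3,-3.5,0,1],[0,0,0,0.1,-2.9,0,1],[0,0,0,0,0,0,1],[0,0,0,0,0,0,1]]}}

```text
t: 4.03
tool_pos: [0.5404, 0.1536, 0.2829]
tool_rot: [3.141, 0.004, 0.002]
contact_force: [0.8, -0.2, -0.3]
opening: 0.0858
```

```bash
cat > m4.py <<'E'
from h import *
o=ctrl.get_obs(); print(o['t'],o['tool_pos'],o['tool_rot'])
KT=cam('wrist',o); im,d=vision.get_image('wrist'); np.savez('w3',im=im,d=d); save('w3',im); P=pts(KT,d); zz=P[...,2]
q=P.reshape(-1,3); near=(np.hypot(q[:,0]-.537,q[:,1]-.15)<.09)
def c(n,a,b,r=.09):
    k=(np.hypot(q[:,0]-.537,q[:,1]-.15)<r)&(q[:,2]>a)&(q[:,2]<b); w=q[k,:2]; b0=w.mean(0); rr=cv2.minAreaRect(((w-b0)*1000).astype(np.float32)); print(n,k.sum(),'z',np.median(q[k,2]).round(4),'mean',b0.round(4),'rect',(b0+np.array(rr[0])/1000).round(4),np.round(rr[1],1),rr[2])
c('top',.172,.19); c('plate+guard',.105,.124)
hsv=cv2.cvtColor(im,cv2.COLOR_RGB2HSV); m=((zz>.105)&(zz<.124)&(hsv[...,2]<110)&(np.hypot(P[...,0]-.537,P[...,1]-.15)<.035))
print('dark guard',m.sum(),P[m][:,:2].mean(0)); print(proj(KT,[.537,.15,.178]))
E
python3 m4.py
```

```text
4.0333 [0.54037587 0.1536293  0.28293264] [3.14138497e+00 4.05532806e-03 1.83926437e-03]
top 607 z 0.1782 mean [0.5397 0.1526] rect [0.5391 0.153 ] [21.4 21.6] 0.5587489604949951
plate+guard 5753 z 0.1126 mean [0.5431 0.1536] rect [0.5391 0.1534] [80.6 80.2] 9.525314331054688
dark guard 0 [nan nan]
[327.26427649 199.74162164]m4.py:9: RuntimeWarning: Mean of empty slice.
  print('dark guard',m.sum(),P[m][:,:2].mean(0)); print(proj(KT,[.537,.15,.178]))
  ret = um.true_divide(
```

View pics/w3.png

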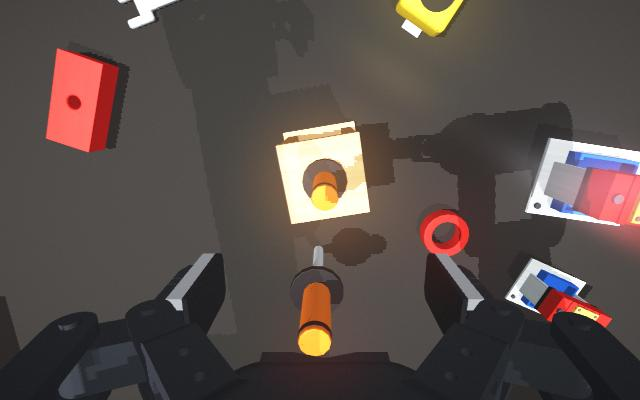

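In this view the stand's grip top is at (325,197), and its depth centre agrees with the plate centre: (0.539,0.153) for both. The bore is at (0.513,-0.1875), and the 44.1 mm plate and 13.4 mm hole fit the given sizes. I'm descending to grasp.

{"name": "jog_arm", "arguments": {"deltas": [[0,0,0,-0.1,0.05,3.5,1],[0,0,0,0,0,3.5,1],[0,0,0,0,0,3.0,1],[0,0,0,0,0,2.0,1],[0,0,0,0,0,1.0,1],[0,0,0,0,0,0,1],[0,0,0,0,0,0,0.6],[0,0,0,0,0,0,0.35]], "grip_force": 60}}

```text
t: 4.75
tool_pos: [0.5414, 0.1512, 0.1545]
tool_rot: [-3.141, 0.003, -0.006]
contact_force: [-0.0, -0.5, 0.1]
opening: 0.0636
```

{"name": "jog_arm", "arguments": {"deltas": [[0,0,0,0,0,0,0],[0,0,0,0,0,0,0],[0,0,0,0,0,0,0],[0,0,0,0,0,0,0],[0,0,0,0,0,0,0]]}}

```text
t: 5.17
tool_pos: [0.5407, 0.1519, 0.1534]
tool_rot: [-3.141, 0.002, -0.003]
contact_force: [0.6, 1.0, 4.2]
opening: 0.0196
```

{"name": "jog_arm", "arguments": {"deltas": [[0,0,0,0,0,-0.5,0],[0,0,0,0,0,-1.5,0],[0,0,0,0,0,-2.5,0],[0,0,0,0,0,-3,0],[0,0,0,0,0,-3,0],[0,0,0,0,0,-3,0],[0,0,0,0,0,-3,0],[0,0,0,2,0,-3,0],[0,0,0,3,0,-3,0],[0,0,0,3,0,-2,0],[0,0,0,2,0,0,0],[0,0,0,0,0,0,0]]}}

```text
t: 6.17
tool_pos: [0.6423, 0.1507, 0.3962]
tool_rot: [3.141, -0.004, 0.002]
contact_force: [-1.1, 0.3, -2.7]
opening: 0.0195
```

```bash
cat > m5.py <<'E'
import sys
from h import *
o=ctrl.get_obs(); print(o['t'],o['tool_pos'],o['tool_rot'],o['contact_force'])
KT=cam('scene'); n=int(sys.argv[1])
ims=[];
for k in range(3):
    im,d=vision.get_image('scene'); ims.append(im.astype(float))
im=np.mean(ims,0).astype(np.uint8); np.savez(f's{n}',im=im,d=d,pos=o['tool_pos'],rot=o['tool_rot'])
c=o['tool_pos']; v=proj(KT,[c[0],c[1],c[2]-.08]).astype(int); print(v)
print('grip axis px',proj(KT,c-[0,0,.035]),proj(KT,c-[0,0,.115]))
save(f's{n}',cv2.resize(im[v[1]-50:v[1]+50,v[0]-40:v[0]+40],None,fx=6,fy=6,interpolation=cv2.INTER_NEAREST))
E
python3 m5.py 1
```

```text
6.1667 [0.64226713 0.15072544 0.39617593] [ 3.14093557e+00 -3.74750769e-03  1.57516443e-03] [-1.14891977  0.29993639 -2.73007746]
[386 182]
grip axis px [388.74156124 167.9017588 ] [385.42346289 192.95938972]
```

View pics/s1.png

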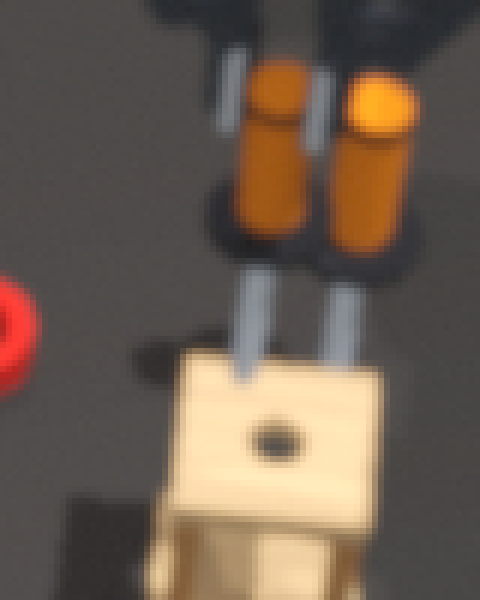

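The scene crop shows the drift held clear of the stand, its shank running from about (255,265) to (243,380) in the crop, leaning left. The stand's hole is empty. To get the lean I'll move closer to the scene camera and take views at three yaws.

{"name": "jog_arm", "arguments": {"deltas": [[0,0,0,2.7,0,-2.6,0],[0,0,0,2.7,0,-2.6,0],[0,0,0,2.7,0,-2.6,0],[0,0,0,2.7,0,-2.6,0],[0,0,0,0,0,0,0],[0,0,0,0,0,0,0],[0,0,0,0,0,0,0]]}}

```text
t: 6.9
tool_pos: [0.7465, 0.1514, 0.4991]
tool_rot: [3.141, -0.001, -0.004]
contact_force: [0.3, 0.2, -1.8]
opening: 0.0197
```

```bash
python3 m5.py 2
```

```text
6.9 [0.74648822 0.15144486 0.49908402] [ 3.14134382e+00 -1.33105940e-03 -4.41415389e-03] [ 0.32043123  0.15469061 -1.76950592]
[378 187]
grip axis px [380.38983195 171.370596  ] [377.12464498 199.93179244]
```

{"name": "jog_arm", "arguments": {"deltas": [[0,0,-0.12,0,0,0,0],[0,0,-0.12,0,0,0,0],[0,0,-0.12,0,0,0,0],[0,0,-0.12,0,0,0,0],[0,0,-0.12,0,0,0,0],[0,0,-0.12,0,0,0,0],[0,0,-0.12,0,0,0,0],[0,0,-0.12,0,0,0,0],[0,0,-0.12,0,0,0,0],[0,0,-0.12,0,0,0,0],[0,0,-0.12,0,0,0,0],[0,0,-0.12,0,0,0,0]]}}

```text
t: 8.05
tool_pos: [0.746, 0.1514, 0.5003]
tool_rot: [-2.356, -2.077, 0.001]
contact_force: [-1.3, 0.4, -2.1]
opening: 0.0194
```

{"name": "jog_arm", "arguments": {"deltas": [[0,0,-0.12,0,0,0,0],[0,0,0,0,0,0,0],[0,0,0,0,0,0,0],[0,0,0,0,0,0,0]]}}

```text
t: 8.38
tool_pos: [0.7467, 0.1513, 0.5005]
tool_rot: [-2.237, -2.205, 0.0]
contact_force: [0.1, 0.1, -1.1]
opening: 0.0193
```

```bash
python3 m5.py 3
```

```text
8.3833 [0.74672509 0.15133813 0.5005122 ] [-2.23706748e+00 -2.20538677e+00  3.80440558e-04] [ 0.06103961  0.11849916 -1.08081908]
[378 187]
grip axis px [380.35901492 170.90875313] [377.09161671 199.53725127]
```

{"name": "jog_arm", "arguments": {"deltas": [[0,0,-0.12,0,0,0,0],[0,0,-0.12,0,0,0,0],[0,0,-0.12,0,0,0,0],[0,0,-0.12,0,0,0,0],[0,0,-0.12,0,0,0,0],[0,0,-0.12,0,0,0,0],[0,0,-0.12,0,0,0,0],[0,0,-0.12,0,0,0,0],[0,0,-0.12,0,0,0,0],[0,0,-0.12,0,0,0,0],[0,0,-0.12,0,0,0,0],[0,0,-0.12,0,0,0,0]]}}

```text
t: 9.53
tool_pos: [0.7474, 0.1512, 0.5004]
tool_rot: [-0.216, -3.134, 0.0]
contact_force: [-0.1, -0.6, -2.1]
opening: 0.0197
```

{"name": "jog_arm", "arguments": {"deltas": [[0,0,-0.12,0,0,0,0],[0,0,0,0,0,0,0],[0,0,0,0,0,0,0],[0,0,0,0,0,0,0]]}}

```text
t: 9.87
tool_pos: [0.7474, 0.1512, 0.5004]
tool_rot: [-0.04, -3.141, -0.0]
contact_force: [-0.2, -0.0, -1.7]
opening: 0.0196
```

```bash
python3 m5.py 4
python3 - <<'E'
from h import *
r=[cv2.resize(cv2.imread(f'pics/s{n}.png'),(260,325)) for n in (2,3,4)]
cv2.imwrite('pics/lean.png',np.hstack(r))
E
```

```text
9.8667 [0.74743189 0.15121792 0.50041229] [-4.03782845e-02 -3.14123446e+00 -2.72496874e-05] [-0.20977318 -0.04379271 -1.7149422 ]
[378 187]
grip axis px [380.18787063 171.22495027] [376.93061284 199.84221942]
```

View pics/lean.png

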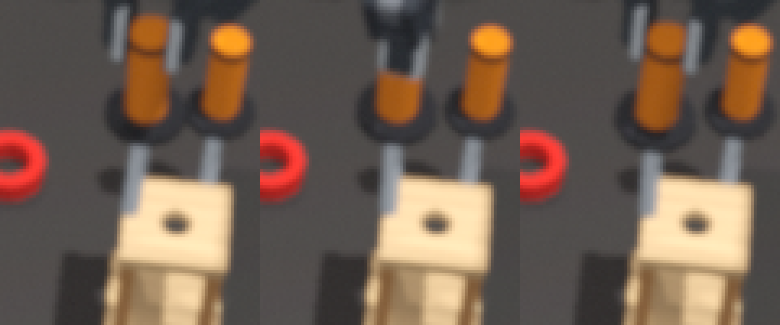

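```bash
cat > m6.py <<'E'
from h import *
KT=cam('scene')
for n in (2,3,4):
    f=np.load(f's{n}.npz'); im,d,c,rot=f['im'].astype(int),f['d'],f['pos'],f['rot']; P=pts(KT,d)
    m=P[...,2]>.3; a=[]
    for v in range(150,212):
        x=np.where(m[v,360:400])[0]+360
        if len(x): a.append((v,x.min(),x.max()))
    print(n,[(int(v),int(p),int(q)) for v,p,q in a][::1])
    for v in (186,190,194,197): print(v,(im[v,366:388,2]-im[v,366:388,0]),im[v,366:388].sum(1)//3)
E
python3 m6.py
```

```text
2 [(150, 370, 398), (151, 371, 398), (152, 373, 398), (153, 373, 397), (154, 373, 397), (155, 373, 397), (156, 378, 396), (157, 378, 392), (158, 378, 392), (159, 378, 392), (160, 377, 390), (161, 378, 390), (162, 378, 389), (163, 376, 390), (164, 372, 391), (165, 373, 392), (166, 372, 395), (167, 372, 394), (168, 371, 394), (169, 371, 395), (170, 371, 395), (171, 371, 395), (172, 371, 395), (173, 371, 395), (174, 371, 395), (175, 371, 395), (176, 372, 394), (177, 372, 393), (178, 373, 393), (179, 375, 392), (180, 376, 390), (181, 379, 388), (182, 379, 384), (183, 379, 383), (184, 379, 383), (185, 378, 383), (186, 378, 384), (187, 378, 383), (188, 378, 383), (189, 378, 382), (190, 378, 385), (191, 378, 382), (192, 377, 382), (193, 377, 382), (194, 377, 382), (195, 377, 382), (196, 377, 381), (197, 370, 381), (198, 377, 381), (199, 376, 381), (200, 376, 381), (201, 376, 381), (202, 376, 380), (203, 377, 380), (206, 366, 394), (207, 362, 362)]
186 [-6 -6 -6 -6 -6 -7 -6 -6 -7 -6 -3  6  9 12 12 10 10  7 -1 -5 -5 -6] [ 77  76  76  77  76  77  77  76  76  78  88 110 132 143 144 138 124 103

[... 3193 characters left out ...]
-7 -6 -7 -4  2  9 12 12 10 10  7  0 -5 -5 -6 -6 -6] [ 77  77  76  77  76  76  75  79  83 101 125 138 141 137 127 105  80  67
  66  65  65  66]
190 [ -6  -6  -6  -4  -4  -4  -4  -3   2   7  11  11  12  10   4 -10 -27 -33
 -31 -28 -26 -23] [ 76  69  62  55  52  49  50  53  70 101 128 140 144 144 140 126 105  89
  81  76  72  68]
194 [ -6  -5  -4  -3  -5  -4  -4  -2   4   9  12  11   7 -10 -41 -65 -76 -76
 -76 -76 -77 -78] [ 77  74  68  57  52  51  49  54  76 111 136 146 155 172 195 212 219 219
 220 220 219 218]
197 [ -5  -5  -5  -5  -5  -5  -5  -3   3   7  10  12   7 -12 -46 -68 -77 -78
 -79 -78 -78 -78] [ 78  77  76  76  75  74  74  76  93 119 139 148 157 175 196 210 216 218
 218 218 219 219]
```

```bash
cat > m7.py <<'E'
from h import *
from scipy.optimize import least_squares
KT=cam('scene'); L=[]
for n in (2,3,4):
    f=np.load(f's{n}.npz'); P=pts(KT,f['d']); m=P[...,2]>.3; a=[]
    for v in range(184,202):
        x=np.where(m[v,360:400])[0]+360
        x=x[abs(x-np.median(x))<4]; a.append((v,(x.min()+x.max())/2))
    a=np.array(a); k=np.polyfit(a[:,0],a[:,1],1); k=np.polyfit(*a[abs(np.polyval(k,a[:,0])-a[:,1])<.8].T,1)
    rows=range(168,177); g=[]
    for v in rows:
        x=np.where(m[v,360:400])[0]+360; x=x[abs(x-381)<14]; g.append((x.min()+x.max())/2)
    L.append((k,f['pos'],R.from_rotvec(f['rot']).as_matrix(),np.mean(g))); print(n,'line at 175,202',np.polyval(k,[175,202]).round(2),'res',np.std(np.polyval(k,a[:,0])-a[:,1]).round(2),'guard',np.mean(g).round(2))
def fun(p,full=False):
    e=[]
    for k,pos,Rm,g in L:
        for o,z in ((p[0:2],.0414),(p[2:4],.1214)):
            u,v=proj(KT,pos+Rm@np.array([*o,z])); e.append(u+p[4]-np.polyval(k,v))
        u,v=proj(KT,pos+Rm@np.array([*p[0:2],.0385])); e.append(u+p[4]-g)
    return np.array(e)
s=least_squares(fun,[0]*5); p=s.x; print('root mm',p[:2]*1e3,'tip mm',p[2:4]*1e3,'bias px',p[4],'lean',(p[2:4]-p[:2])/.08,np.linalg.norm(p[2:4]-p[:2])/.08); print(s.fun.round(2))
E
python3 m7.py
```

```text
2 line at 175,202 [382.3  378.24] res 0.17 guard 382.56
3 line at 175,202 [379.33 377.84] res 0.23 guard 380.0
4 line at 175,202 [379.63 377.58] res 0.21 guard 379.89
root mm [-3.13740867 -1.52818097] tip mm [-0.31274402 -0.35668912] bias px 1.1255176146601371 lean [0.03530831 0.01464365] 0.038224508593266635
[-0.12  0.    0.11  0.21 -0.   -0.19  0.05  0.   -0.07]
```

The fit holds together: residuals are at most 0.2 px and the lean is 0.038 rad, inside the stated range. I'll turn back to the original yaw, tilt the tool so the shank is vertical, and move over the bore.

{"name": "jog_arm", "arguments": {"deltas": [[0,0,0.12,0,0,0,0],[0,0,0.12,0,0,0,0],[0,0,0.12,0,0,0,0],[0,0,0.12,0,0,0,0],[0,0,0.12,0,0,0,0],[0,0,0.12,0,0,0,0],[0,0,0.12,0,0,0,0],[0,0,0.12,0,0,0,0],[0,0,0.12,0,0,0,0],[0,0,0.12,0,0,0,0],[0,0,0.12,0,0,0,0],[0,0,0.12,0,0,0,0]]}}

```text
t: 11.02
tool_pos: [0.7474, 0.1512, 0.5005]
tool_rot: [2.106, 2.331, 0.0]
contact_force: [0.3, 0.1, -1.2]
opening: 0.0191
```

{"name": "jog_arm", "arguments": {"deltas": [[0,0,0.12,0,0,0,0],[0,0,0.12,0,0,0,0],[0,0,0.12,0,0,0,0],[0,0,0.12,0,0,0,0],[0,0,0.12,0,0,0,0],[0,0,0.12,0,0,0,0],[0,0,0.12,0,0,0,0],[0,0,0.12,0,0,0,0],[0,0,0.12,0,0,0,0],[0,0,0.12,0,0,0,0],[0,0,0.12,0,0,0,0],[0,0,0.12,0,0,0,0]]}}

```text
t: 12.02
tool_pos: [0.7474, 0.1512, 0.5005]
tool_rot: [3.121, 0.363, 0.0]
contact_force: [0.3, 0.0, -1.8]
opening: 0.0197
```

{"name": "jog_arm", "arguments": {"deltas": [[0,0,0.12,0,0,0,0],[0,0,0.12,0,0,0,0],[0,0,0,-1.8,2.7,1.8,0],[0,0,0,-1.8,2.7,1.8,0],[0,0,0,-1.8,2.7,1.8,0],[0,0,0,-1.8,2.7,1.8,0],[0,0,0,-1.8,2.7,1.8,0],[0,0,0,-1.8,2.7,1.8,0],[0,0,0,-1.8,2.7,1.8,0],[0,0,0,-1.8,2.7,1.8,0],[0,0,0,-1.8,2.7,1.8,0],[0,0,0,0,0,0,0]]}}

```text
t: 13.02
tool_pos: [0.5807, -0.095, 0.333]
tool_rot: [3.141, -0.012, -0.015]
contact_force: [-0.2, 0.6, -2.1]
opening: 0.0194
```

{"name": "jog_arm", "arguments": {"deltas": [[0,0,0,-1.8,2.7,1.7,0],[0,0,0,-1.8,2.7,1.7,0],[0,0,0,-1.8,2.2,1.7,0],[0,0,0,-1.2,1.5,1.0,0],[0.0146,-0.0353,0,0,0,0,0],[0,0,0,0,0,0,0],[0,0,0,0,0,0,0]]}}

```text
t: 13.6
tool_pos: [0.5196, -0.1826, 0.278]
tool_rot: [-3.127, 0.003, 0.053]
contact_force: [0.5, 0.2, -1.3]
opening: 0.0195
```

```bash
cat > st.py <<'E'
from h import *
o=ctrl.get_obs(); Rm=R.from_rotvec(o['tool_rot']).as_matrix(); p=o['tool_pos']
tip=p+Rm@[-.0003,-.0004,.1214]; root=p+Rm@[-.0031,-.0015,.0414]
print('t',round(o['t'],2),'tcp',p.round(4),'tip',tip.round(4),'root',root.round(4),'F',o['contact_force'].round(2),'T',o['wrist_torque'].round(3),'op',round(o['opening'],4))
print('tool-axis shift cm, tip->mouth+15mm', (Rm.T@(np.array([.512,-.187,.121])-tip)*100).round(2), 'q',o['q'].round(2))
E
python3 st.py
```

```text
t 13.6 tcp [ 0.5196 -0.1826  0.278 ] tip [ 0.5152 -0.1805  0.1567] root [ 0.5151 -0.1805  0.2367] F [ 0.53  0.22 -1.34] T [ 0.011 -0.086  0.038] op 0.0195
tool-axis shift cm, tip->mouth+15mm [-0.19  0.71  3.56] q [-0.47 -0.13  1.7  -0.    1.61  1.1 ]
```

{"name": "jog_arm", "arguments": {"deltas": [[0,0,0,-0.1,0.35,1,0],[0,0,0,-0.1,0.35,1,0],[0,0,0,0,0,1,0],[0,0,0,0,0,0.5,0],[0,0,0,0,0,0,0],[0,0,0,0,0,0,0]]}}

```text
t: 14.1
tool_pos: [0.5155, -0.1886, 0.2416]
tool_rot: [-3.126, 0.001, 0.057]
contact_force: [0.7, -1.2, -0.8]
opening: 0.0191
```

```bash
python3 st.py
python3 - <<'E'
from h import *
o=ctrl.get_obs(); im,d=vision.get_image('wrist'); im2,d2=vision.get_image('scene'); np.savez('s5',im=im2,d=d2,w=im,wd=d)
KT=cam('wrist',o); K2=cam('scene'); v=proj(KT,[.512,-.187,.106]).astype(int); u=proj(K2,[.512,-.187,.106]).astype(int); print(v,u)
a=cv2.resize(im[v[1]-60:v[1]+60,v[0]-60:v[0]+60],(400,400),interpolation=cv2.INTER_CUBIC); b=cv2.resize(im2[u[1]-45:u[1]+35,u[0]-40:u[0]+40],(400,400),interpolation=cv2.INTER_CUBIC); save('s5',np.hstack([a,b]))
E
```

```text
t 14.1 tcp [ 0.5155 -0.1886  0.2416] tip [ 0.5108 -0.1863  0.1203] root [ 0.5109 -0.1865  0.2004] F [ 0.66 -1.22 -0.84] T [-0.054 -0.03  -0.014] op 0.0191
tool-axis shift cm, tip->mouth+15mm [ 0.12  0.07 -0.07] q [-0.48 -0.11  1.74 -0.    1.55  1.09]
[323 184] [268 168]
```

View pics/s5.png

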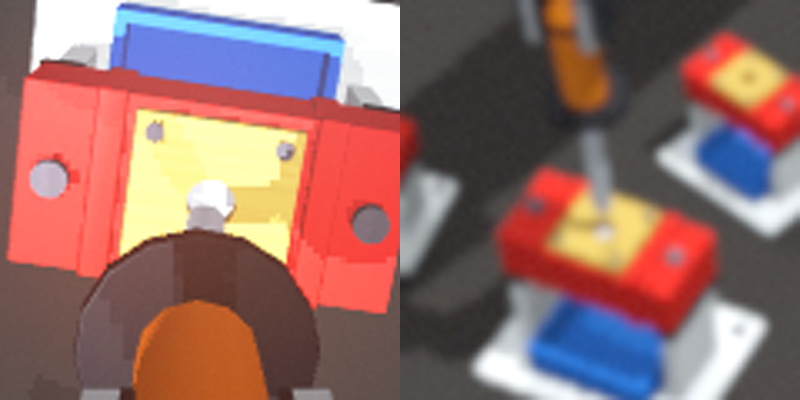

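The wrist crop shows the shank tip just short of the white bore: shank centre column is about 205 and hole centre about 211, so roughly 1.5 mm off sideways. I'll quantify it from wrist depth and rays.

```bash
cat > m8.py <<'E'
from h import *
o=ctrl.get_obs(); KT=cam('wrist',o); f=np.load('s5.npz'); im,d=f['w'],f['wd']; P=pts(KT,d); Z=P[...,2]
hsv=cv2.cvtColor(im,cv2.COLOR_RGB2HSV); S,V=hsv[...,1].astype(int),hsv[...,2].astype(int)
for v in range(174,198,1):
    x=np.arange(310,345); print(v,''.join('s' if .115<Z[v,i]<.19 else ('h' if S[v,i]<40 and V[v,i]>140 else ('b' if S[v,i]<40 else '.')) for i in x))
E
python3 m8.py
```

```text
174 ...................................
175 ...................................
176 ...................................
177 ...................................
178 .............hhhhhhh...............
179 ............hhhhhhhhh..............
180 ...........hhhhhhhhhh..............
181 ..........hhhhhhhhhhhh.............
182 .........hhhhhhhhhhhhhh............
183 .........hhhhhhhhhhhhhh............
184 .........hhhhhhhhhhhhhh............
185 ..........hhhhsshhhhhhh............
186 ..........hssssssshhhhh............
187 ..........ssshssssshhh.............
188 .........sssssssssssh..............
189 .........sssssssssss...............
190 .........ssssssssssss..............
191 .........ssssssssssss..............
192 ........sss.sssssssss..............
193 ..................sss..............
194 ...................................
195 ...................................
196 ...................................
197 ...................................
```

Run:
```python
from h import *
o=ctrl.get_obs(); KT=cam('wrist',o)
h=ray(KT,(325.5,184.3),.106); ht=ray(KT,(325.5,177.5),.106); t=ray(KT,(324.3,184.9),.1203)-[.005,0,0]
print(h,ht-h,t,'tip-hole mm',(t-h)*1e3, 'using top edge', (t-(ht-[.0065,0,0]))*1e3)
```

```text
[ 0.5128877  -0.18927395  0.106     ] [ 6.15464027e-03 -4.06643370e-06  0.00000000e+00] [ 0.51123133 -0.18843878  0.1203    ] tip-hole mm [-1.65636714  0.83516941 14.3       ] using top edge [-1.31100741  0.83923584 14.3       ]
```

The direct tip-to-hole measurement (-1.4,+0.8 mm) agrees with the model. I'm correcting and descending along the shank, in gentle steps.

{"name": "jog_arm", "arguments": {"deltas": [[0,0,0,0.13,0.08,0,0],[0,0,0,0.02,0.01,0.5,0],[0,0,0,0.02,0.01,0.5,0],[0,0,0,0.01,0,0.2,0],[0,0,0,0.01,0,0.2,0],[0,0,0,0,0,0.1,0],[0,0,0,0,0,0,0]]}}

```text
t: 14.78
tool_pos: [0.517, -0.1896, 0.2269]
tool_rot: [-3.126, 0.002, 0.056]
contact_force: [0.1, -0.0, -1.6]
opening: 0.0195
```

```bash
python3 st.py
```

```text
t 14.78 tcp [ 0.517  -0.1896  0.2269] tip [ 0.5123 -0.1874  0.1056] root [ 0.5124 -0.1875  0.1857] F [ 0.06 -0.03 -1.64] T [-0.027 -0.025  0.017] op 0.0195
tool-axis shift cm, tip->mouth+15mm [-0.09 -0.07 -1.53] q [-0.48 -0.1   1.76 -0.    1.53  1.09]
```

{"name": "jog_arm", "arguments": {"deltas": [[0,0,0,0,0,0.1,0],[0,0,0,0.01,0,0.1,0],[0,0,0,0,0,0.1,0],[0,0,0,0,0,0,0]]}}

```text
t: 15.12
tool_pos: [0.5171, -0.1897, 0.2242]
tool_rot: [-3.126, 0.002, 0.055]
contact_force: [-0.1, -0.4, -1.8]
opening: 0.0193
```

```bash
python3 st.py
```

```text
t 15.12 tcp [ 0.5171 -0.1897  0.2242] tip [ 0.5125 -0.1875  0.1029] root [ 0.5125 -0.1876  0.183 ] F [-0.06 -0.37 -1.77] T [ 0.026 -0.006 -0.021] op 0.0193
tool-axis shift cm, tip->mouth+15mm [-0.11 -0.07 -1.8 ] q [-0.48 -0.1   1.76 -0.    1.52  1.09]
```

The tip is 3 mm below the mouth with no force, so it has entered. Next I'll approach the pin.

{"name": "jog_arm", "arguments": {"deltas": [[0,0,0,0.01,0,0.1,0],[0,0,0,0,0,0.1,0],[0,0,0,0,0,0.1,0],[0,0,0,0,0,0,0]]}}

```text
t: 15.45
tool_pos: [0.517, -0.1896, 0.221]
tool_rot: [-3.126, 0.002, 0.056]
contact_force: [-0.6, -0.1, -1.9]
opening: 0.0192
```

{"name": "jog_arm", "arguments": {"deltas": [[0,0,0,0.01,0.01,0.1,0],[0,0,0,0,0,0.1,0],[0,0,0,0,0,0.1,0],[0,0,0,0,0,0,0]]}}

```text
t: 15.78
tool_pos: [0.5172, -0.1898, 0.2185]
tool_rot: [-3.127, 0.002, 0.055]
contact_force: [-1.0, -0.7, -1.0]
opening: 0.0198
```

{"name": "jog_arm", "arguments": {"deltas": [[0,0,0,0.01,0,0.1,0],[0,0,0,0,0,0.1,0],[0,0,0,0,0,0,0]]}}

```text
t: 16.03
tool_pos: [0.5177, -0.1899, 0.2174]
tool_rot: [-3.127, 0.002, 0.053]
contact_force: [0.1, -0.4, 4.2]
opening: 0.0196
```

Contact is about 9 mm below the mouth, which fits the pin's top. I'm pushing gently.

{"name": "jog_arm", "arguments": {"deltas": [[0,0,0,0,0,0.1,0],[0,0,0,0.01,0,0.1,0],[0,0,0,0,0,0.1,0]]}}

```text
t: 16.28
tool_pos: [0.5183, -0.1901, 0.2157]
tool_rot: [-3.128, 0.002, 0.05]
contact_force: [0.4, 0.5, 9.9]
opening: 0.0194
```

{"name": "jog_arm", "arguments": {"deltas": [[0,0,0,0,0,0.1,0],[0,0,0,0.01,0,0.1,0],[0,0,0,0,0,0.1,0]]}}

```text
t: 16.53
tool_pos: [0.5188, -0.1903, 0.214]
tool_rot: [-3.129, 0.002, 0.047]
contact_force: [-0.3, 0.6, 11.8]
opening: 0.0197
```

```bash
python3 st.py
```

```text
t 16.53 tcp [ 0.5188 -0.1903  0.214 ] tip [ 0.5149 -0.1884  0.0927] root [ 0.5145 -0.1883  0.1727] F [-0.31  0.64 11.78] T [ 0.267  0.199 -0.05 ] op 0.0197
tool-axis shift cm, tip->mouth+15mm [-0.37 -0.18 -2.82] q [-0.48 -0.09  1.77 -0.    1.5   1.09]
```

{"name": "jog_arm", "arguments": {"deltas": [[0,0,0,-0.04,0,0.1,0],[0,0,0,-0.03,0,0.1,0],[0,0,0,-0.03,0,0.1,0]]}}

```text
t: 16.78
tool_pos: [0.5178, -0.1904, 0.2112]
tool_rot: [-3.129, 0.002, 0.046]
contact_force: [-0.2, 0.6, 12.3]
opening: 0.0195
```

{"name": "jog_arm", "arguments": {"deltas": [[0,0,0,0,0,0.1,0],[0,0,0,0,0,0.1,0],[0,0,0,0,0,0.1,0]]}}

```text
t: 17.03
tool_pos: [0.5177, -0.1903, 0.2082]
tool_rot: [-3.129, 0.002, 0.047]
contact_force: [-0.2, -0.0, 12.0]
opening: 0.0195
```

```bash
python3 st.py
```

```text
t 17.03 tcp [ 0.5177 -0.1903  0.2082] tip [ 0.5138 -0.1884  0.0868] root [ 0.5134 -0.1883  0.1669] F [-0.23 -0.02 12.03] T [ 0.212  0.063 -0.03 ] op 0.0195
tool-axis shift cm, tip->mouth+15mm [-0.28 -0.18 -3.41] q [-0.49 -0.09  1.78 -0.    1.49  1.09]
```

The pin is sliding at a steady force of about 12 N. I'll continue.

{"name": "jog_arm", "arguments": {"deltas": [[0,0,0,0,0,0.1,0],[0,0,0,0,0,0.1,0],[0,0,0,0,0,0.1,0],[0,0,0,0,0,0.1,0],[0,0,0,0,0,0.1,0],[0,0,0,0,0,0.1,0]]}}

```text
t: 17.53
tool_pos: [0.5176, -0.1902, 0.2021]
tool_rot: [-3.129, 0.002, 0.046]
contact_force: [0.1, -0.0, 11.0]
opening: 0.0195
```

{"name": "jog_arm", "arguments": {"deltas": [[0,0,0,0,0,0.1,0],[0,0,0,0,0,0.1,0],[0,0,0,0,0,0.1,0],[0,0,0,0,0,0.1,0],[0,0,0,0,0,0.1,0]]}}

```text
t: 17.95
tool_pos: [0.5173, -0.1901, 0.197]
tool_rot: [-3.129, 0.002, 0.047]
contact_force: [0.4, 0.8, 11.6]
opening: 0.0197
```

```bash
python3 st.py
```

```text
t 17.95 tcp [ 0.5173 -0.1901  0.197 ] tip [ 0.5134 -0.1882  0.0757] root [ 0.513  -0.1881  0.1557] F [ 0.43  0.76 11.57] T [ 0.279  0.043 -0.034] op 0.0197
tool-axis shift cm, tip->mouth+15mm [-0.27 -0.18 -4.53] q [-0.49 -0.08  1.79 -0.    1.47  1.09]
```

{"name": "jog_arm", "arguments": {"deltas": [[0,0,0,0,0,0.1,0],[0,0,0,0,0,0.1,0],[0,0,0,0,0,0.1,0],[0,0,0,0,0,0.1,0]]}}

```text
t: 18.28
tool_pos: [0.5171, -0.19, 0.1928]
tool_rot: [-3.129, 0.002, 0.048]
contact_force: [-0.3, 1.1, 10.0]
opening: 0.0196
```

{"name": "jog_arm", "arguments": {"deltas": [[0,0,0,0,0,0.1,0],[0,0,0,0,0,0.1,0],[0,0,0,0,0,0.1,0]]}}

```text
t: 18.53
tool_pos: [0.5149, -0.1891, 0.1856]
tool_rot: [-3.126, 0.002, 0.057]
contact_force: [-0.1, -0.5, -1.8]
opening: 0.0194
```

{"name": "jog_arm", "arguments": {"deltas": [[0,0,0,0,0,0.1,0],[0,0,0,0,0,0.1,0]]}}

```text
t: 18.7
tool_pos: [0.5146, -0.189, 0.1831]
tool_rot: [-3.126, 0.002, 0.058]
contact_force: [0.1, 0.3, -1.2]
opening: 0.0195
```

The force fell to zero, so the pin dropped. I'll hold briefly with the drift in the bore, then withdraw along the shank.

{"name": "jog_arm", "arguments": {"deltas": [[0,0,0,0,0,0,0],[0,0,0,0,0,0,0],[0,0,0,0,0,0,0],[0,0,0,0,0,0,0]]}}

```text
t: 19.03
tool_pos: [0.5152, -0.1892, 0.1843]
tool_rot: [-3.126, 0.002, 0.056]
contact_force: [-0.1, -1.1, -1.0]
opening: 0.0196
```

```bash
python3 st.py
python3 - <<'E'
from h import *
im,d=vision.get_image('top'); im2,d2=vision.get_image('scene'); K1,K2=cam('top'),cam('scene')
u=proj(K1,[.512,-.187,.03]).astype(int); v=proj(K2,[.512,-.187,.03]).astype(int)
save('chk',np.hstack([cv2.resize(a[c[1]-40:c[1]+30,c[0]-35:c[0]+35],(400,400),interpolation=cv2.INTER_CUBIC) for a,c in ((im,u),(im2,v))]))
E
```

```text
t 19.03 tcp [ 0.5152 -0.1892  0.1843] tip [ 0.5106 -0.187   0.063 ] root [ 0.5106 -0.1871  0.1431] F [-0.13 -1.08 -0.98] T [-0.087 -0.054 -0.027] op 0.0196
tool-axis shift cm, tip->mouth+15mm [-0.06 -0.09 -5.8 ] q [-0.49 -0.08  1.8  -0.    1.45  1.09]
```

View pics/chk.png

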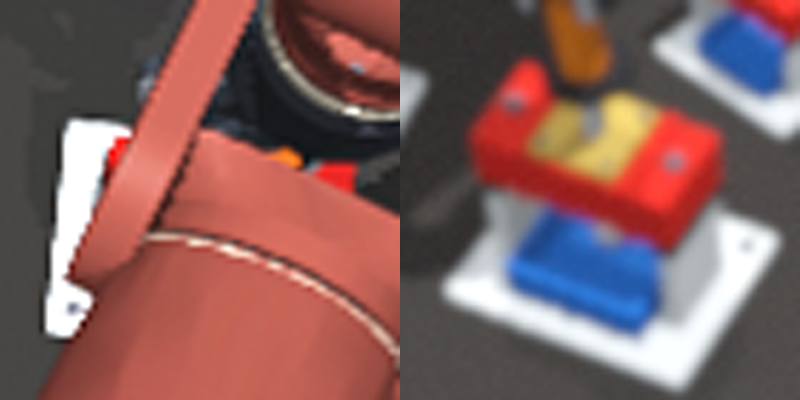

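A grey spot at (608,232) in the scene crop projects to z≈0.03 under the bore, so the pin is in the blue tray. Withdrawing.

{"name": "jog_arm", "arguments": {"deltas": [[0,0,0,-0.01,0,-0.3,0],[0,0,0,-0.03,-0.01,-0.8,0],[0,0,0,-0.04,-0.02,-1,0],[0,0,0,-0.03,-0.01,-1,0],[0,0,0,-0.04,-0.02,-1,0],[0,0,0,-0.03,-0.01,-1,0],[0,0,0,-0.04,-0.02,-1,0],[0,0,0,-0.07,-0.03,-2,0],[0,0,0,-0.1,-0.04,-3,0],[0,0,0,0,0,-3,0],[0,0,0,0,0,-2,0],[0,0,0,0,0,0,0]]}}

```text
t: 20.13
tool_pos: [0.5188, -0.1909, 0.3528]
tool_rot: [-3.132, 0.002, 0.04]
contact_force: [0.6, 0.1, -0.5]
opening: 0.0194
```

```bash
python3 st.py
python3 - <<'E'
from h import *
o=ctrl.get_obs(); Rm=R.from_rotvec(o['tool_rot']).as_matrix()
Rt=np.diag([1.,-1,-1]); print('turn to upright',R.from_matrix(Rm.T@Rt).as_rotvec().round(4)); print('shift cm after upright to (.5407,.1519,.30)',(Rt.T@(np.array([.5407,.1519,.30])-o['tool_pos'])*100).round(2))
E
```

```text
t 20.13 tcp [ 0.5188 -0.1909  0.3528] tip [ 0.5154 -0.1893  0.2314] root [ 0.5146 -0.189   0.3115] F [ 0.57  0.09 -0.54] T [ 0.009 -0.082  0.025] op 0.0194
tool-axis shift cm, tip->mouth+15mm [-0.05 -0.13 11.05] q [-0.49 -0.14  1.59 -0.    1.72  1.09]
turn to upright [-0.0096  0.0257 -0.0011]
shift cm after upright to (.5407,.1519,.30) [  2.19 -34.28   5.28]
```

{"name": "jog_arm", "arguments": {"deltas": [[-0.0096,0.0257,-0.001,0,0,0,0],[0,0,0,0.2,-3,0.2,0],[0,0,0,0.2,-3.5,0.5,0],[0,0,0,0.2,-3.5,0.5,0],[0,0,0,0.2,-3.5,0.5,0],[0,0,0,0.2,-3.5,0.5,0],[0,0,0,0.2,-3.5,0.5,0],[0,0,0,0.2,-3.5,0.5,0],[0,0,0,0.2,-3.5,0.5,0],[0,0,0,0.3,-3.5,0.5,0],[0,0,0,0.3,-2.8,0.5,0],[0,0,0,0,0,0,0]]}}

```text
t: 21.13
tool_pos: [0.5365, 0.1524, 0.2956]
tool_rot: [-3.135, -0.008, 0.024]
contact_force: [-0.3, 0.4, -2.9]
opening: 0.0198
```

```bash
cat > m9.py <<'E'
from h import *
o=ctrl.get_obs(); Rm=R.from_rotvec(o['tool_rot']).as_matrix()
Rt=np.diag([1.,-1,-1]); print(o['t'],o['tool_pos'],'turn',R.from_matrix(Rm.T@Rt).as_rotvec().round(4),'F',o['contact_force'].round(2)); print('shift cm to (.5407,.1519,.1534)',(Rt.T@(np.array([.5407,.1519,.1534])-o['tool_pos'])*100).round(2))
im,d=vision.get_image('wrist'); im2,d2=vision.get_image('scene'); K1,K2=cam('wrist',o),cam('scene')
u=proj(K1,[.539,.153,.112]).astype(int); v=proj(K2,[.539,.153,.14]).astype(int)
np.savez('s9',w=im,wd=d,im=im2,d=d2)
save('chk2',np.hstack([cv2.resize(a[c[1]-k:c[1]+k,c[0]-k:c[0]+k],(400,400),interpolation=cv2.INTER_CUBIC) for a,c,k in ((im,u,60),(im2,v,40))]))
E
python3 m9.py
```

```text
21.1333 [0.53654563 0.15242963 0.29564179] turn [-0.0067  0.0153  0.0053] F [-0.25  0.35 -2.94]
shift cm to (.5407,.1519,.1534) [ 0.42  0.05 14.22]
```

View pics/chk2.png

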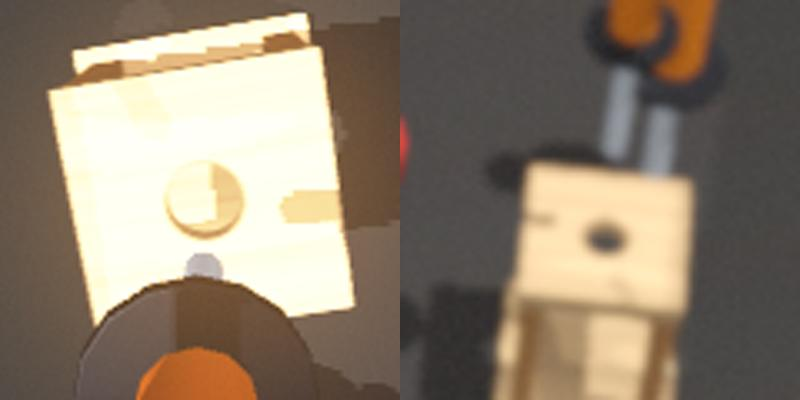

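The wrist crop shows the tip at column 205, in line with the hole at (205,200). I'll straighten up, lower, and check the fore-aft offset by rays.

{"name": "jog_arm", "arguments": {"deltas": [[-0.0067,0.0153,0.005,0,0,0,0],[0,0,0,0.4,0.05,1,0],[0,0,0,0,0,2,0],[0,0,0,0,0,1.5,0],[0,0,0,0,0,0,0],[0,0,0,0,0,0,0]]}}

```text
t: 21.73
tool_pos: [0.5423, 0.1466, 0.2534]
tool_rot: [3.139, -0.011, 0.005]
contact_force: [0.1, -0.5, -0.8]
opening: 0.0193
```

```bash
python3 m9.py
python3 - <<'E'
from h import *
o=ctrl.get_obs(); KT=cam('wrist',o); f=np.load('s9.npz'); P=pts(KT,f['wd']); Z=P[...,2]; Rm=R.from_rotvec(o['tool_rot']).as_matrix()
tz=o['tool_pos'][2]-.1214
c=proj(KT,[.539,.153,.112]).astype(int); print('hole px guess',c)
for v in range(c[1]-16,c[1]+30,2):
    print(v,''.join('s' if Z[v,i]>tz-.006 else ('.' if Z[v,i]>.104 else 'h') for i in range(c[0]-25,c[0]+25)))
E
```

```text
21.7333 [0.54233199 0.14655908 0.2534463 ] turn [ 0.0022 -0.0032 -0.0068] F [ 0.09 -0.53 -0.77]
shift cm to (.5407,.1519,.1534) [-0.16 -0.53 10.  ]
hole px guess [316 190]
174 ..................................................
176 .....................hhhhshh......................
178 .................hhhhhhhhhhhhhhh..................
180 ...............hhhhhhhhhhhhhhhhhhhh...............
182 .............hhhhhhhhhhhhhhhhhhhhhhh..............
184 ............hhhhhhhhhhhhhhhhhhhhhhhhh.............
186 ............hhhhhhhhhhhhhhhhhhsssssssh............
188 ............hhhhhhhhhhhhhhhhsssssssssss...........
190 .............hhhhhhhhhhhhhhhsssssssssss...........
192 ..............hhhhhhhhhhhhhssssssssssss...........
194 ...............hhhhhhsssssssssssssssssssss........
196 ...............ssssssssssssssssssssssssssssssss...
198 ............ssssssssssssssssssssssssssssssssssssss
200 .........sssssssssssssssssssssssssssssssssssssssss
202 .....sssssssssssssssssssssssssssssssssssssssssssss
204 ...sssssssssssssssssssssssssssssssssssssssssssssss
206 ..ssssssssssssssssssssssssssssssssssssssssssssssss
208 .sssssssssssssssssssssssssssssssssssssssssssssssss
210 ssssssssssssssssssssssssssssssssssssssssssssssssss
212 ssssssssssssssssssssssssssssssssssssssssssssssssss
214 ssssssssssssssssssssssssssssssssssssssssssssssssss
216 ssssssssssssssssssssssssssssssssssssssssssssssssss
218 ssssssssssssssssssssssssssssssssssssssssssssssssss
```

{"name": "jog_arm", "arguments": {"deltas": [[0.002,-0.003,-0.007,-0.16,-0.53,0,0],[0,0,0,0,0,0.5,0],[0,0,0,0,0,0,0],[0,0,0,0,0,0,0],[0,0,0,0,0,0,0]]}}

```text
t: 22.25
tool_pos: [0.5413, 0.1531, 0.2501]
tool_rot: [-3.141, -0.003, -0.005]
contact_force: [0.6, -0.2, -1.5]
opening: 0.0196
```

```bash
cat > m10.py <<'E'
from h import *
o=ctrl.get_obs(); KT=cam('wrist',o); f=np.load('s9.npz'); P=pts(KT,f['wd']); Z=P[...,2]
tz=o['tool_pos'][2]-.1214
c=proj(KT,[.539,.153,.112]).astype(int); print('hole px guess',c,'tip z',tz)
for v in range(c[1]-16,c[1]+14,2):
    print(v,''.join('s' if Z[v,i]>tz-.003 else ('.' if Z[v,i]>.104 else 'h') for i in range(c[0]-25,c[0]+25)))
E
python3 m9.py; python3 m10.py
```

```text
22.25 [0.54134916 0.1530687  0.25005764] turn [-0.0003 -0.0029  0.002 ] F [ 0.57 -0.2  -1.52]
shift cm to (.5407,.1519,.1534) [-0.06  0.12  9.67]
hole px guess [322 188] tip z 0.12871100081265557
172 ..................................................
174 ..................................................
176 .....................hhhhhhhhhh...................
178 ..................hhhhhhhhhhhhhhhhh...............
180 ................hhhhhhhhhhhhhhhhhhhhh.............
182 ..............hhhhhhhhhhhhhhhhhhhhhhhh............
184 .............hhhhhhhhhhhhhhhhhhhhhhhhhh...........
186 ..........s..hhhhhhhhhhhssssssshhhhhhhh...........
188 .............hhhhhhhhhssssssssssshhhhhh...........
190 ..............hhhhhhhhssssssssssshhhhhh...........
192 ..............hhhhhhhsssssssssssshhhhh............
194 ...............sssssssssssssssssssshh.............
196 .........ssssssssssssssssssssssssssssssss.........
198 s.....ssssssssssssssssssssssssssssssssssssss....s.
200 ...sssssssssssssssssssssssssssssssssssssssssssss..
```

Tip and hole are aligned (columns 324 and 323). I'm lowering into the stand.

{"name": "jog_arm", "arguments": {"deltas": [[0,0,0,-0.05,0.1,1,0],[0,0,0,0,0,1.5,0],[0,0,0,0,0,1.5,0],[0,0,0,0,0,1.5,0],[0,0,0,0,0,1.5,0],[0,0,0,0,0,1,0],[0,0,0,0,0,0.5,0],[0,0,0,0,0,0,0],[0,0,0,0,0,0,0]]}}

```text
t: 23.1
tool_pos: [0.5412, 0.152, 0.1652]
tool_rot: [-3.141, -0.003, -0.005]
contact_force: [-0.4, -1.0, -0.7]
opening: 0.0196
```

{"name": "jog_arm", "arguments": {"deltas": [[0,0,0,0,0,0.3,0],[0,0,0,0,0,0.3,0],[0,0,0,0,0,0.2,0],[0,0,0,0,0,0.1,0],[0,0,0,0,0,0,0]]}}

```text
t: 23.52
tool_pos: [0.541, 0.152, 0.1558]
tool_rot: [-3.141, -0.003, -0.004]
contact_force: [0.3, 0.3, -1.6]
opening: 0.0195
```

{"name": "jog_arm", "arguments": {"deltas": [[0,0,0,0,0,0.1,0],[0,0,0,0,0,0.1,0],[0,0,0,0,0,0,0]]}}

```text
t: 23.77
tool_pos: [0.541, 0.152, 0.1538]
tool_rot: [-3.141, -0.003, -0.004]
contact_force: [0.4, -0.2, -1.5]
opening: 0.0196
```

{"name": "jog_arm", "arguments": {"deltas": [[0,0,0,0,0,0.1,0],[0,0,0,0,0,0.05,0],[0,0,0,0,0,0,0]]}}

```text
t: 24.02
tool_pos: [0.5416, 0.1521, 0.1534]
tool_rot: [-3.141, -0.003, -0.006]
contact_force: [-0.6, 0.7, 2.4]
opening: 0.0196
```

{"name": "jog_arm", "arguments": {"deltas": [[0,0,0,0,0,0.1,0],[0,0,0,0,0,0,0]]}}

```text
t: 24.18
tool_pos: [0.5419, 0.1523, 0.1533]
tool_rot: [-3.141, -0.003, -0.007]
contact_force: [-2.9, 0.5, 6.3]
opening: 0.0193
```

The guard is resting on the plate: contact came at TCP z 0.1533, the same height as at the grasp. Releasing, then lifting clear.

{"name": "jog_arm", "arguments": {"deltas": [[0,0,0,0,0,0,0.3],[0,0,0,0,0,0,0.5],[0,0,0,0,0,0,0.8],[0,0,0,0,0,0,1],[0,0,0,0,0,0,1],[0,0,0,0,0,0,1],[0,0,0,0,0,0,1],[0,0,0,0,0,0,1]], "grip_force": 20}}

```text
t: 24.85
tool_pos: [0.5411, 0.152, 0.1514]
tool_rot: [-3.141, -0.003, -0.004]
contact_force: [0.2, 0.6, -0.4]
opening: 0.0854
```

{"name": "jog_arm", "arguments": {"deltas": [[0,0,0,0,0,-0.5,1],[0,0,0,0,0,-2,1],[0,0,0,0,0,-3,1],[0,0,0,0,0,-3,1],[0,0,0,0,0,-3,1],[0,0,0,0,0,-2,1],[0,0,0,0,0,0,1],[0,0,0,0,0,0,1],[0,0,0,0,0,0,1]]}}

```text
t: 25.6
tool_pos: [0.5403, 0.1519, 0.2853]
tool_rot: [-3.142, -0.003, -0.002]
contact_force: [-0.6, 0.6, -0.6]
opening: 0.0853
```

```bash
sed -i 's/^E$//' m4.py; python3 m4.py 2>/dev/null
python3 - <<'E'
from h import *
im=vision.get_image('wrist')[0]; im2,d2=vision.get_image('scene'); KT=cam('scene'); a=proj(KT,[.539,.153,.13]).astype(int); b=proj(KT,[.512,-.187,.03]).astype(int)
P=pts(KT,d2); hsv=cv2.cvtColor(im2,cv2.COLOR_RGB2HSV)
g=[P[v,u].round(3) for v in range(b[1]-3,b[1]+5) for u in range(b[0]-4,b[0]+6) if hsv[v,u,1]<110 and P[v,u,2]<.05]; print('pin px',len(g),np.mean(g,0) if g else '')
save('end',np.hstack([cv2.resize(im2[c[1]-35:c[1]+35,c[0]-35:c[0]+35],(400,400),interpolation=cv2.INTER_CUBIC) for c in (a,b)]))
E
```

```text
25.6 [0.54025015 0.15188701 0.28530305] [-3.14153197e+00 -2.83326172e-03 -1.69873653e-03]
top 585 z 0.1782 mean [0.5405 0.1525] rect [0.5401 0.1524] [20.8 21.4] 43.03154373168945
plate+guard 5683 z 0.1126 mean [0.5429 0.1535] rect [0.5391 0.1534] [80.5 80.3] 9.495309829711914
dark guard 0 [nan nan]
[325.10172317 198.77127033]
pin px 13 [ 0.50346154 -0.19146154  0.01730769]
```

View pics/end.png

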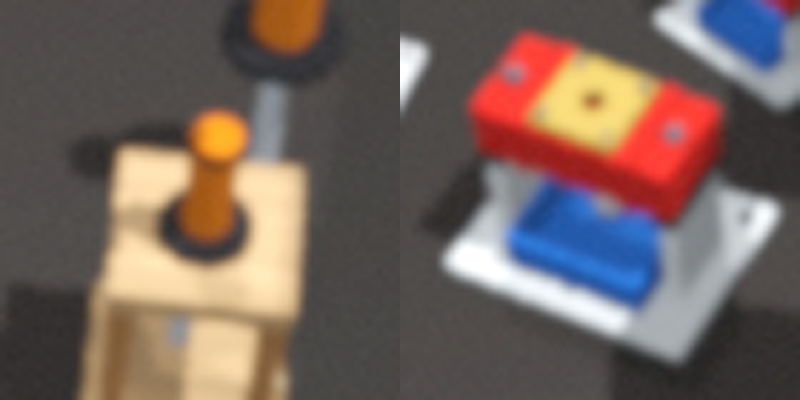

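The final view shows the drift upright in its stand, with its top at z 0.178 and about 1–2 mm from the stand's centre. The bore is empty, and the grey pin shows in the blue tray at (608,205) with measured points around z≈0.017. Handing in.

```bash
python3 -c "
from station import ctrl
print(ctrl.finish_job())"
```

```text
the job is handed in; nothing more can be done
None
```

I pushed the pin out of the red bracket with the drift and set the drift back in its stand. I handed the job in at about 25.7 s of the 64 s allowed; it returned no verdict.

**What I did:** I took the drift by its grip and worked out its shank lean, about 0.04 rad, from three scene views. I then tilted the tool so the shank stood vertical and entered the bore without contact. The pin slid at a steady reading of about 12 N (about 14 N with the drift's weight), well under the 25 N limit, until the force dropped to zero.

**Last checks:**
- **Drift:** its top is at z 0.178 and 1–2 mm from the stand's centre. It touched down at the same height I had grasped it from, and the gripper is open and clear of it.
- **Pin:** the bore is empty. The pin is partly hidden by the bracket, but its visible points measure z≈0.017 in the blue tray under the bore.
- **Bystanders:** I planned the moves to stay clear of them, but did not re-measure their positions at the end.

**What disagreed:** the scene, wrist and arm-based position estimates differed by 1–2 mm (the first far views by up to 7 mm). I settled this by checking the tip against the hole in the wrist camera. On the way back, one move ended about 5 mm off to the side above the stand, and I corrected it before lowering.

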